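# Level the amplifier chassis with a wedge

## Task

The aluminium amplifier chassis sags at the corner with the brass foot. Take the orange wedge from its plywood board by the upright grip, set it flat on the bench and push it gently, thin end first, under that brass foot until the bubble of the yellow level on the deck lies between its two black lines, then let go so that the wedge alone holds the corner. Do not touch the chassis with the gripper, do not press or shove hard, and leave the can, the jar and the screwdriver where they are.

Things in the scene. Friction and masses are not known exactly. Their poses are not given: they have to be found in the camera images.
- stand: Amplifier chassis on two rubber pivot feet. Origin: about bench level under the deck's centre (up to 2.5 mm up or down, the feet being set differently each time, so find the wedge depth by the bubble). The brass foot lies at x = -140 mm, the low corner's point at x = -155 mm: push the wedge along +x. The deck rocks about the y diagonal, 20 mm above the origin, feet at y = +-125 mm.
- chassis: The rocking deck, tilting with the level: aluminium square 220 x 220 x 30 mm, diagonals along its x and y. Origin: on the rocking axis; underside 12 mm and top 42 mm above it. At the start it leans 0.071 rad down towards -x. Transformers, capacitors and level rise up to 35 mm above its top, all at least 50 mm back from the low corner's point.
- foot_tip (a point): Lowest point of the brass domed foot (8 mm radius) under the low corner, 15 mm in from the corner's point. At the start 7 to 13 mm above the bench; it must rise 7 to 13 mm, differently each time. It bears down with about 4 to 10 N; pushing the wedge under it takes about 5 to 20 N.
- bubble_mid (a point): Top of the pale bubble (24 mm long) in the green vial of the yellow level. Its place along level_mid's x axis: 0 = centred between the two black lines (35.6 mm apart), + away from the low corner (at the start +33 to +60 mm: corner too low), - when that corner is too high. It moves 4.6 mm per mm the brass foot rises, 0.93 mm per mm of wedge travel under load.
- level_mid (a point): Middle of the vial's top, where the bubble should come; x along the vial, pointing away from the low corner. The yellow level is 200 mm long, 34 mm wide, in the middle of the deck along the stand's x; the deck is not quite flat, so it sits up to 0.02 rad out of parallel with it: trust the bubble, not the deck.
- wedge: Orange plastic wedge 168 mm long (x), 36 mm wide (y), 0.15 kg. Origin: middle of its underside; x points to the thin end. Ramp from 4 mm high at the tip (x = +84 mm) to 29 mm at x = -41 mm (1 in 5). Upright grip block 30 mm long (x), 20 mm wide (y), top 60 mm above the underside, centred at x = -66 mm. It holds by friction when let go.
- wedge_grip (a point): Middle of the grip block, 38 mm above the wedge's underside, at x = -66 mm: pinch here across the 20 mm width (along y).
- wedge_tip (a point): Thin end of the wedge, middle of its upper edge, 4 mm above the underside.
- board: Fixed plywood board 210 x 90 mm, 16 mm thick, on which the wedge lies at the start. Origin: middle of its underside.
- table: The wooden bench; its top is the work surface at height 0. Origin: a point of its top in front of the robot.
- can: White and blue aerosol can, 52 mm dia., 130 mm tall. Origin: middle of its underside. Leave alone.
- jar: Amber jar with black cap, 60 mm dia., 70 mm tall. Origin: middle of its underside. Leave alone.
- screwdriver: Red handled screwdriver lying on the bench. Leave alone.
Mind the look-alikes: they are no part of the job. Several things have the shape of the wedge; the one meant has the colours described above.

How it is judged (in metres and radians):
On the way, in this order (a step that is already met when the one before it is completed fails the run):
1. the wedge, flat on the bench, has come up against the brass foot while the corner is still low (contact force between wedge and stand above 0.5 N and x of bubble_mid in the frame of level_mid above 0.015 m and angle between wedge's own z axis and vertical below 0.05 rad and height (world z) of wedge below 0.004 m), for 0.1 s.
2. the bubble is between the lines with the wedge carrying the corner (x of bubble_mid in the frame of level_mid between -0.0055 and 0.0055 m and contact force between wedge and stand above 1.5 N), for 0.2 s.
At the end, for the whole second after the job is handed in: The bubble rests within 5.5 mm of the middle (wholly between the black lines), the wedge lies flat on the bench (within 0.05 rad and 4 mm), still, and carries the brass foot (more than 1.5 N) (all of step 2 and angle between wedge's own z axis and vertical below 0.05 rad and height (world z) of wedge below 0.004 m and linear speed of wedge below 0.01 m/s and angular speed of chassis below 0.02 rad/s); the robot touches nothing.
It fails at once if the robot pushes on the chassis (over 3 N) (contact force between any of the fingers, the arm and stand above 3 N).
It fails at once if the wedge is forced against the brass foot (over 25 N) (contact force between wedge and stand above 25 N).
It fails at once if the wedge is pressed on the bench (over 40 N) (contact force between wedge and table above 40 N).
It fails at once if the can, the jar or the screwdriver is moved more than 15 mm or tipped (distance of any of can, jar, screwdriver from where it was at the start of the episode above 0.015 m or angle between any of can, jar's own z axis and vertical above 0.3 rad).
It also fails if it takes over 64 s, if anything falls off the work surface, if the arm or the gripper's body presses on something with over 40 N, if the wrist force passes 120 N, or if a joint passes its speed limit or range.

## Robot

A 6-joint arm with a two-finger parallel gripper is mounted at the origin on the work surface. World frame = base frame: x ahead of the robot, y to its left, z up, the work surface at z = 0. Lengths are in mm, angles in rad, forces in N, time in s.
With the tool pointing down it reaches from about 350 to 975 mm from the base axis. Payload 7.1 kg.
Tool frame: the origin (TCP) lies at the centre of the arm's flange, where the gripper is bolted on; the fingertips stand 182 mm ahead of it and the grasp point (between the pads) lies 163 mm ahead of it; x points along the fingers, y is the direction in which the jaws open and shut, and the axes are right-handed (so a half turn about x gives the same grasp; the last joint's range is limited). The gripper opens to 88 mm and grips with 3 to 60 N. Pads are 20 mm wide; open, the fingers measure 115 mm over their backs; the gripper's body (75 mm by 178 mm) begins 61 mm behind the grasp point.
Start: joints at [-1.248, 0.423, 1.63, -0, 1.089, -0.019], TCP at [209.507, -588.824, 404.675] pointing down, gripper open.
Joint ranges: [-3, 3], [-0.9, 2.11], [0.09, 2.58], [-1.31, 4.45], [0.11, 2.69], [-2.54, 2.54]. Speed limits (rad/s): [2.39, 2.39, 3.01, 3.14, 3.14, 3.14].

## Interface

Orientations are given as a rotation vector (axis times angle).
In Python, from workcell import readout, viewer, workorder, models gives the robot as it stands. The module is installed in compiled form; this text tells all that it offers.
- The arm moves only by the tool apply_moves, never from a script. Its argument "commands" is a list that holds one entry, the list of rows, each a list of 4 numbers: the shift along the world's x, y, z in m, then the turn about the world's z in rad. A call has 1 to 8 rows; each row is the pose to reach, as a shift and turn from the pose commanded when the call began; what a row does not reach only later rows make up. A row lasts 1/8 s, in which the tool goes at most 62.5 mm and 10.7 degrees, less where a joint would pass 70% of its speed; a pose out of reach is approached as far as the arm can. A call with a gripper value outside its range is refused whole. "gripper" is the finger opening in m, from 0 to 0.0878, set as the call begins (left out, the last holds). The fingers move at their own pace and stop on an object; the grip force is fixed at half the most. Time passes only in rows, so rows that repeat a pose let the fingers close. It gives the time, the measured TCP pose, the force and the opening at its end, in the units of the state.
- readout.get_obs(): the state, without advancing time (a new reading comes with each control period).
- viewer.get_image(name): name is "scene" or "top" or "wrist"; returns a dict with "color" (400x640x3 uint8, red, green, blue), "vertical_fov" (degrees; the focal length in pixels is half the picture's height over the tangent of half this angle, whatever the lens; pixels are square), "cx", "cy" (the principal point, pixels), "rvec" (rotation vector, rad) and "tvec" (3), from world to camera coordinates, as OpenCV has them. Camera axes: x right, y down, z forward; pixel columns grow to the right and rows downward; lengths in mm; the calibration is good to about 2 mm. A picture is of the moment at which its call begins. There is no depth.
- workorder.close_job(): hands the job in, once; it reports no verdict.
Trained networks look in the newest picture that a camera, given by its name, has taken for a name from the list of things; names that differ only in an ending like _2 or _b are one class to them, and where a whole thing is asked for, a point or a joint stands for the part that bears it (a point fixed in the world has none). Each returns a list of dicts, best first, with "conf" (0 to 1); they miss things now and then, are a little off and sometimes report something else, mostly with a low value. They report only what shows in the picture. A call takes as long as a camera call. They do not tell look-alikes from the thing itself.
- models.search_frame(camera, label): "position" ([x, y, z] in mm, in world coordinates, good to about 4 mm: the middle of the surface that is visible of it).
- models.place_of(camera, label): "position" ([x, y, z] in mm, in world coordinates, good to about 4 mm: a listed point, or the origin of a listed thing).
The state is a dict: "t": time; "qpos": joint angles; "qvel": joint speeds; "joint_torque": joint torques, N m; "ee_pos": TCP position; "orientation": TCP orientation; "ft_force": force on the tool from outside, world axes, zero at the start; "moment": the same for the moment, N m; "width": finger opening in mm.
Only numpy, scipy, OpenCV 4.12 (cv2) and the standard library are available. Lean on these libraries where they do the work, as an engineer would, in place of code of your own. Each camera call takes 0.05 s, during which the arm holds its last target.

## Working session

There is one attempt and no reset: what is moved stays moved. The work goes in short steps, Python scripts to look and compute and a tool call to move; the robot and the scene stay as the last step left them, time stands still between calls to the robot, and variables do not carry over. Pictures are saved under pics/ and viewed, and the job is handed in when it is done.

Besides the shell and the picture viewer there is one more tool, called after "Request:" by a JSON object that holds its "fn" and its "kwargs", one argument or row to a line. apply_moves: Moves the arm, as the interface text tells. Its arguments: {"type":"object","properties":{"commands":{"type":"array","items":{"type":"array","items":{"type":"array","items":{"type":"number"}}}},"gripper":{"type":"number"}},"required":["commands"]}

```bash
mkdir -p pics; cat > h.py <<'E'
import numpy as np,cv2
from workcell import readout,viewer,workorder,models
def img(name,fn):
    d=viewer.get_image(name); cv2.imwrite('pics/'+fn,d['color'][:,:,::-1].copy()); 
    f=200/np.tan(np.radians(d['vertical_fov'])/2)
    d['K']=np.array([[f,0,d['cx']],[0,f,d['cy']],[0,0,1.]]); d['R']=cv2.Rodrigues(np.array(d['rvec'],float))[0]; d['t']=np.array(d['tvec'],float).ravel()
    return d
def ray(d,u,v,z):
    r=d['R'].T@np.linalg.inv(d['K'])@[u,v,1]; c=-d['R'].T@d['t']
    return c+r*(z-c[2])/r[2]
def proj(d,p):
    q=d['K']@(d['R']@np.array(p,float)+d['t']); return q[:2]/q[2]
E
python3 - <<'E'
from h import *
print(readout.get_obs())
for n in ['scene','top','wrist']:
    d=img(n,n+'0.png'); print(n,d['vertical_fov'],d['cx'],d['cy'],d['t'],-d['R'].T@d['t'])
    for l in ['wedge','wedge_grip','wedge_tip','stand','foot_tip','bubble_mid','level_mid','board','can','jar','screwdriver']:
        print(l,[(np.round(r['position']),round(r['conf'],2)) for r in models.place_of(n,l)])
E
```

```text
{'t': 0.0, 'qpos': array([-1.24801813e+00,  4.23816952e-01,  1.63069665e+00, -6.02105828e-06,
        1.08860503e+00, -1.90273917e-02]), 'qvel': array([ 1.70375148e-03,  4.32088951e-04, -4.33149674e-05,  5.58624234e-04,
        2.48360346e-04,  1.59062763e-04]), 'joint_torque': array([-1.54664940e-03, -5.44627082e+01, -2.73670185e+01,  6.43603038e-02,
        2.29661143e-02, -1.37086245e-04]), 'ee_pos': array([ 209.4099125 , -588.57105243,  403.91379338]), 'orientation': array([ 2.03622817,  0.35302804, -2.03671617]), 'ft_force': array([-0.25013217, -1.33430581,  0.67402856]), 'moment': array([-0.02479406,  0.00785696,  0.01415493]), 'width': 88.15470117502053}
scene 46.30887908369188 319.606322836158 198.15177369720988 [-377.55867667 -207.92588102 1603.58104231] [1010.77747046 -650.3452915  1145.70318697]
wedge [(array([458., -94.,  -1.]), 0.97), (array([ 510., -332.,   15.]), 0.95), (array([ 264., -360.,    1.]), 0.92), (array([ 568., -532.,   -0.]), 0.85)]
wedge_grip [(array([ 448., -304.,   53.]), 0.93), (array([ 524., -478.,   34.]), 0.89), (array([ 318., -323.,   41.]), 0.84), 
[... 1436 characters left out ...]
), (array([ 450., -307.,   52.]), 0.43)]
foot_tip [(array([672., 113.,   9.]), 0.94)]
bubble_mid []
level_mid [(array([700., 248.,  94.]), 0.88)]
board []
can [(array([ 722., -320.,    0.]), 0.77)]
jar [(array([356., 302.,   2.]), 0.92)]
screwdriver [(array([589., 548.,   0.]), 0.7), (array([ 450., -307.,   51.]), 0.64)]
wrist 68.60640544287725 319.8159340643601 203.94451761291737 [-624.87578119  -32.37435963  391.52145988] [ 279.02890006 -563.96523485  385.8665332 ]
wedge [(array([ 260., -360.,    3.]), 0.9)]
wedge_grip [(array([ 322., -325.,   37.]), 0.88)]
wedge_tip [(array([ 191., -406.,    2.]), 0.78)]
stand []
foot_tip []
bubble_mid []
level_mid []
board []
can []
jar []
screwdriver []
```

View pics/scene0.png

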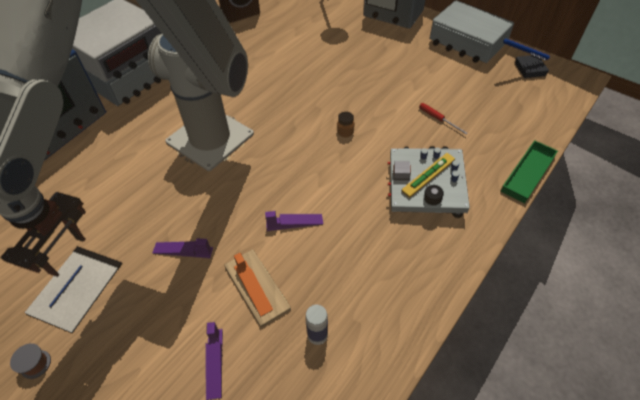

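View pics/top0.png

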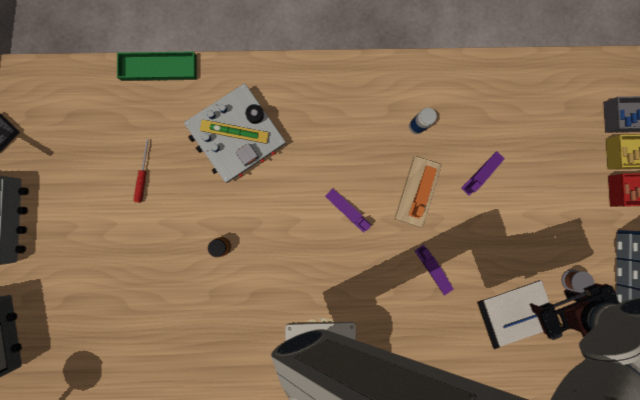

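```bash
python3 - <<'E'
from h import *
o=readout.get_obs(); R=cv2.Rodrigues(o['orientation'])[0]; print(R.round(3))
d=img('wrist','w1.png'); print('cam axes in tool',(R.T@d['R'].T).round(3), 'cam pos in tool',R.T@(-d['R'].T@d['t']-o['ee_pos']))
d=img('top','t1.png'); c=cv2.resize(d['color'][70:200,160:460,::-1],None,fx=2.6,fy=2.6,interpolation=2); cv2.imwrite('pics/t1c.png',c)
d=img('scene','s1.png'); c=cv2.resize(d['color'][130:230,370:490,::-1],None,fx=6,fy=6,interpolation=2); cv2.imwrite('pics/s1c.png',c)
E
```

```text
[[ 0.     0.335 -0.942]
 [-0.    -0.942 -0.335]
 [-1.     0.     0.   ]]
cam axes in tool [[-0.    -0.269  0.963]
 [ 1.    -0.    -0.   ]
 [ 0.     0.963  0.269]] cam pos in tool [ 18.82862923  -0.11545465 -73.86710537]
```

View pics/t1c.png

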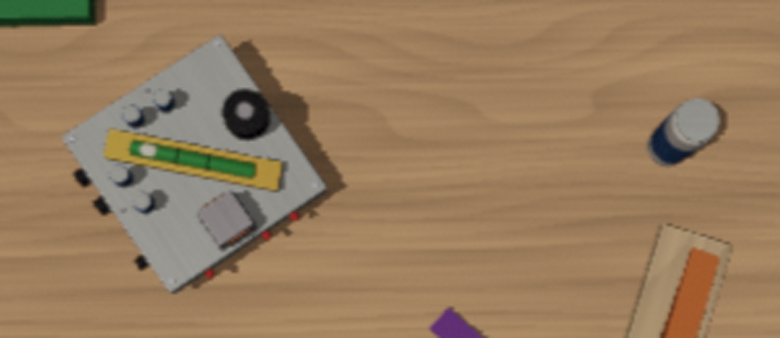

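View pics/s1c.png

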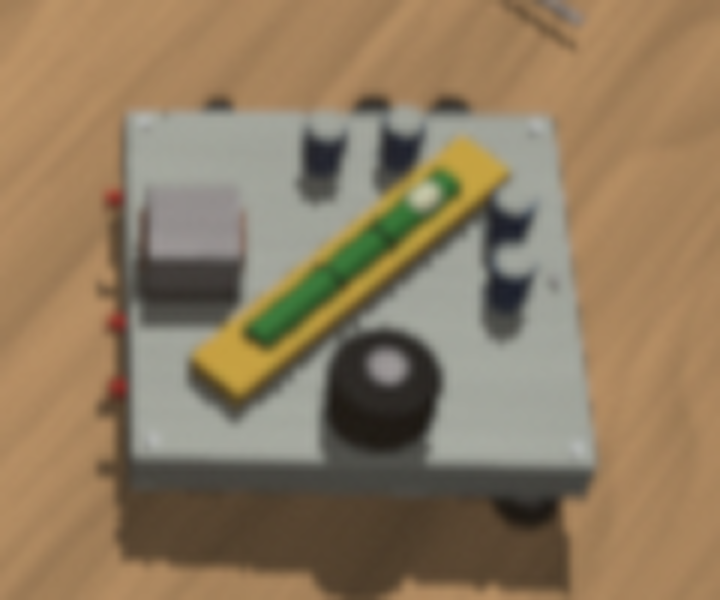

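View pics/w1.png

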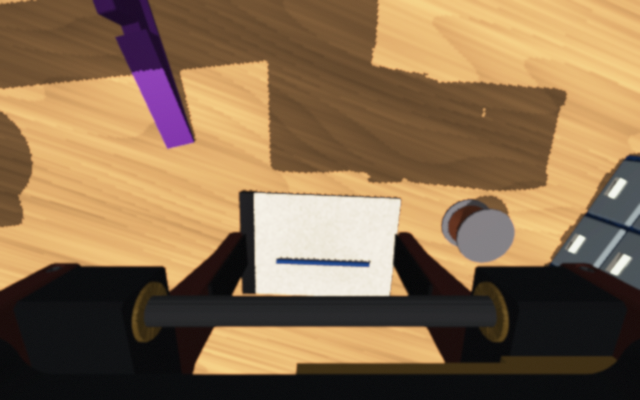

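Request:
{"fn": "apply_moves", "kwargs": {
  "commands": [
    [[0.04, 0.047, 0, -0.12], [0.08, 0.094, 0, -0.24], [0.12, 0.141, 0, -0.36], [0.16, 0.188, 0, -0.48], [0.2, 0.235, -0.02, -0.6], [0.24, 0.283, -0.05, -0.719], [0.24, 0.283, -0.07, -0.719], [0.24, 0.283, -0.07, -0.719]]
  ],
  "gripper": 0.0878
}}

```text
t: 2.95
ee_pos: [449.6, -304.7, 333.3]
orientation: [-2.013, 0.381, 2.019]
ft_force: [-0.3, -0.6, 0.2]
width: 87.5
```

```bash
python3 - <<'E'
from h import *
o=readout.get_obs(); print(o['t'],o['ee_pos'],o['qpos'],o['ft_force'])
d=img('wrist','w2.png')
for l in ['wedge','wedge_grip','wedge_tip','board']:
    print(l,[(np.round(r['position'],1),round(r['conf'],2)) for r in models.place_of('wrist',l)])
E
```

```text
2.95 [ 449.57483066 -304.70554841  333.28232875] [-6.17548503e-01  4.01851222e-01  1.86292340e+00 -5.65168755e-05
  8.80294982e-01  1.32832908e+00] [-0.29378033 -0.58409459  0.18751551]
wedge [(array([ 512.2, -330.5,   14.5]), 0.98), (array([457.8, -98.1,   2.2]), 0.77)]
wedge_grip [(array([ 321. , -324.6,   37.4]), 0.93), (array([ 444.5, -302.2,   55.1]), 0.72), (array([ 521.8, -482.3,   35.8]), 0.71), (array([ 408. , -142.7,   35.3]), 0.56)]
wedge_tip [(array([ 590.5, -360.2,   12.2]), 0.8), (array([ 5.17e+02, -3.74e+01,  1.00e-01]), 0.58)]
board [(array([ 517.8, -315.9,   -3.4]), 0.97)]
```

View pics/w2.png

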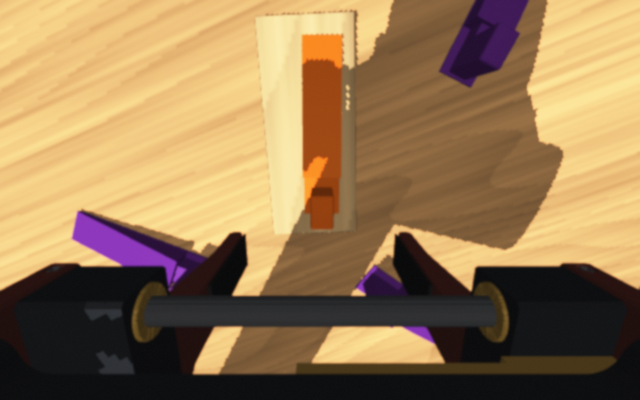

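```bash
python3 - <<'E'
from h import *
d=img('wrist','w3.png')
for u,v,z in [(302.5,35,20),(342,35,20),(311,188,76),(333,188,76),(311,195,76),(333,195,76),(311,227,76),(333,227,76),(311,230,45),(333,230,45)]: print(u,v,z,ray(d,u,v,z).round(1))
cv2.imwrite('pics/w3c.png',cv2.resize(d['color'][140:250,260:380,::-1],None,fx=5,fy=5,interpolation=2))
E
```

```text
302.5 35 20 [ 594.9 -347.7   20. ]
342 35 20 [ 581.7 -381.    20. ]
311 188 76 [ 471.5 -307.4   76. ]
333 188 76 [ 464.6 -324.6   76. ]
311 195 76 [ 465.9 -305.1   76. ]
333 195 76 [ 459.  -322.4   76. ]
311 227 76 [ 439.3 -294.3   76. ]
333 227 76 [ 432.2 -312.1   76. ]
311 230 45 [ 426.3 -288.1   45. ]
333 230 45 [ 418.2 -308.2   45. ]
```

View pics/w3c.png

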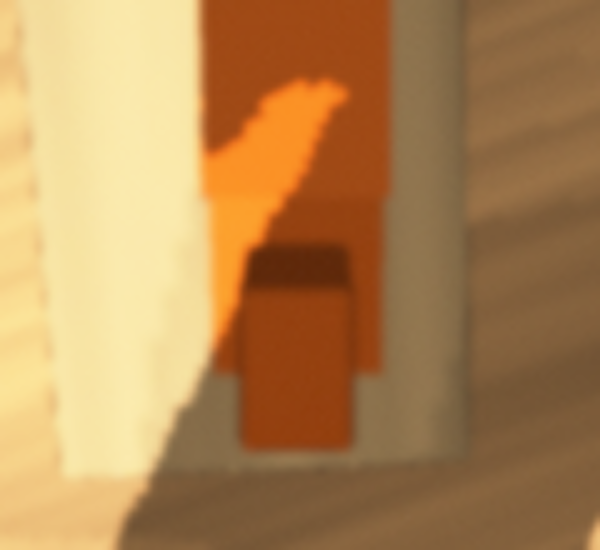

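```bash
python3 - <<'E'
from h import *
d=img('wrist','w3.png')
t=(ray(d,302.5,35,20)+ray(d,342,35,20))/2
g=ray(d,319.4,213.7,76)
print(t,g,ray(d,308,214,76)-ray(d,330.8,214,76),ray(d,319,197.4,76)-ray(d,319,230,76))
v=(t-g)[:2]; print(np.linalg.norm(v),np.arctan2(v[1],v[0]))
E
```

```text
[ 588.21978665 -364.26378323   20.        ] [ 447.82517069 -305.49665251   76.        ] [ 7.27381605 18.24007519  0.        ] [ 27.30733056 -10.89485912   0.        ]
152.19797581905814 -0.39642486744027966
```

Request:
{"fn": "apply_moves", "kwargs": {
  "commands": [
    [[-0.001, -0.001, -0.03, 0], [-0.002, -0.001, -0.06, 0], [-0.002, -0.001, -0.085, 0], [-0.002, -0.001, -0.1, 0], [-0.002, -0.001, -0.112, 0], [-0.002, -0.001, -0.112, 0]]
  ],
  "gripper": 0.0878
}}

```text
t: 4.05
ee_pos: [447.4, -306.9, 222.3]
orientation: [-2.014, 0.384, 2.016]
ft_force: [-0.2, -0.9, 0.0]
width: 87.7
```

```bash
python3 - <<'E'
from h import *
d=img('wrist','w4.png')
E
```

```text
(no output)
```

View pics/w4.png

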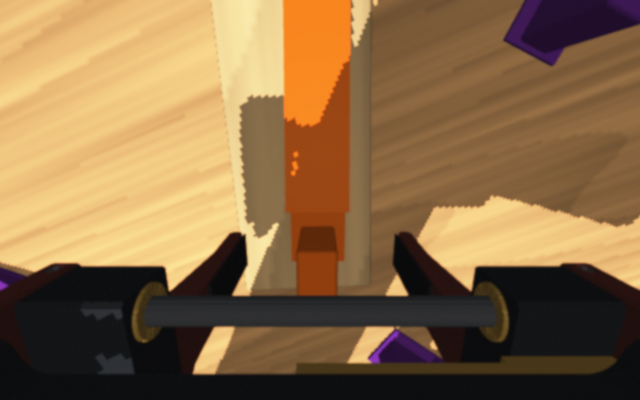

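Request:
{"fn": "apply_moves", "kwargs": {
  "commands": [
    [[0, 0, 0, 0], [0, 0, 0, 0], [0, 0, 0, 0], [0, 0, 0, 0], [0, 0, 0, 0], [0, 0, 0, 0], [0, 0, 0, 0], [0, 0, 0, 0]]
  ],
  "gripper": 0.005
}}

```text
t: 5.1
ee_pos: [447.5, -306.8, 222.6]
orientation: [-2.015, 0.384, 2.015]
ft_force: [-0.4, 0.3, 0.6]
width: 19.8
```

Request:
{"fn": "apply_moves", "kwargs": {
  "commands": [
    [[0, 0, 0.03, 0], [0, 0, 0.08, 0], [0.02, 0.025, 0.1, 0.15], [0.045, 0.055, 0.1, 0.33], [0.07, 0.085, 0.1, 0.5], [0.095, 0.115, 0.1, 0.68], [0.12, 0.145, 0.1, 0.86], [0.145, 0.175, 0.1, 1.04]]
  ]
}}

```text
t: 6.1
ee_pos: [593.0, -130.7, 322.4]
orientation: [1.835, 0.638, -1.836]
ft_force: [0.6, -0.2, -1.4]
width: 20.1
```

```bash
python3 - <<'E'
from h import *
d=img('top','t2.png')
f=lambda u,v,z: ray(d,160+u/2.6,70+v/2.6,z)
n=f(327,188,51);fa=f(65,137,73);a=f(219,37,62);b=f(174,292,62)
print(n,fa,a,b,np.linalg.norm(n-fa),np.linalg.norm(a-b))
v=fa-n;print(np.arctan2(v[1],v[0])); v=b-a;print(np.arctan2(v[1],v[0])+np.pi/2, (n+fa)/2,(a+b)/2)
for c in ['top','scene']:
  for l in ['foot_tip','stand','level_mid','bubble_mid','chassis']:
    print(c,l,[(np.round(r['position'],1),round(r['conf'],2)) for r in models.place_of(c,l)])
E
```

```text
[665.8407446   93.75059986  51.        ] [726.35614979 392.2252756   73.        ] [844.57999642 216.30506712  62.        ] [545.79968869 271.29322009  62.        ] 305.3411965671169 303.7982377405567
1.3707590190467331
4.530383580846751 [696.0984472  242.98793773  62.        ] [695.18984256 243.7991436   62.        ]
top foot_tip [(array([672.6, 112.1,  12.1]), 0.81), (array([ 720.6, -321.5,   -1.9]), 0.57), (array([708.9, 292. ,  97.4]), 0.29)]
top stand [(array([698.1, 252.4,   1.9]), 0.71)]
top level_mid [(array([700.2, 247.9,  92.1]), 0.71)]
top bubble_mid [(array([706.6, 291.8,  96.6]), 0.61)]
top chassis [(array([700. , 248.2,  23.7]), 0.7)]
scene foot_tip [(array([673.4, 111.1,  16.3]), 0.71), (array([ 587.3, -360. ,   19.2]), 0.28)]
scene stand [(array([ 7.008e+02,  2.509e+02, -5.000e-01]), 0.74)]
scene level_mid [(array([695.6, 242.1,  93.7]), 0.62), (array([710.4, 294.8,  97. ]), 0.28)]
scene bubble_mid [(array([709. , 296.2,  95.8]), 0.44), (array([673.8, 110.9,  14.9]), 0.4)]
scene chassis [(array([702.4, 253.5,  19. ]), 0.57)]
```

View pics/t2.png

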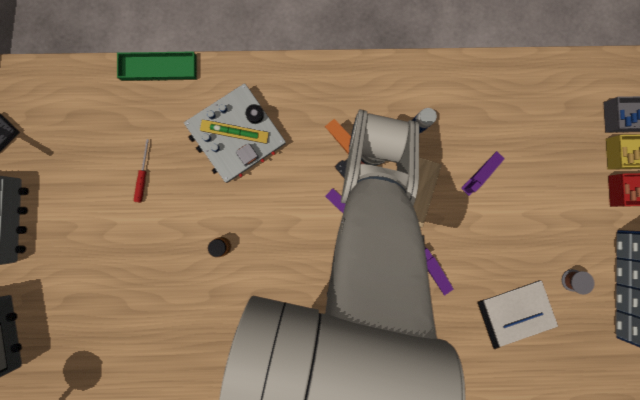

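Request:
{"fn": "apply_moves", "kwargs": {
  "commands": [
    [[0.01, 0.013, 0, 0.178], [0.02, 0.026, 0, 0.356], [0.03, 0.039, -0.02, 0.534], [0.04, 0.051, -0.05, 0.712], [0.04, 0.051, -0.08, 0.712], [0.04, 0.051, -0.1, 0.712], [0.04, 0.051, -0.11, 0.712], [0.04, 0.051, -0.11, 0.712]]
  ]
}}

```text
t: 7.65
ee_pos: [632.4, -81.1, 212.4]
orientation: [1.352, 1.11, -1.353]
ft_force: [0.6, 0.5, -1.6]
width: 19.9
```

```bash
python3 - <<'E'
from h import *
o=readout.get_obs(); R=cv2.Rodrigues(o['orientation'])[0]; print(o['ee_pos'],np.arctan2(-R[1,2],-R[0,2]),R[:,0],o['ft_force'])
for c in ['top','scene']:
  d=img(c,c+'3.png')
  for l in ['foot_tip','wedge_tip','wedge','bubble_mid','level_mid']:
    print(c,l,[(np.round(r['position'],1),round(r['conf'],2)) for r in models.place_of(c,l)])
E
```

```text
[632.41139457 -81.13578629 212.42858542] 1.3741806899234763 [-6.26672730e-04  8.42370495e-05 -9.99999800e-01] [ 0.63140553  0.53951331 -1.59519701]
top foot_tip [(array([674.1, 113.6,  10.6]), 0.79)]
top wedge_tip [(array([661.4,  62.5,   8.9]), 0.83), (array([ 192.6, -406.7,    3.9]), 0.81), (array([ 625. , -589.1,    3.4]), 0.6)]
top wedge [(array([ 5.679e+02, -5.295e+02, -2.000e-01]), 0.95), (array([698. , 249.3,  21. ]), 0.74), (array([ 264. , -359. ,   -0.5]), 0.61), (array([645.3, -20.6,   4.1]), 0.59)]
top bubble_mid [(array([355.5, 304.7,  -2.4]), 0.47), (array([707.6, 290.4,  96.3]), 0.43)]
top level_mid [(array([697.8, 246.8,  94. ]), 0.71)]
scene foot_tip []
scene wedge_tip [(array([ 191.8, -408.6,    4.6]), 0.85), (array([665. ,  64.5,  12.4]), 0.77), (array([ 622.8, -589.8,    6.1]), 0.63), (array([514.7, -34.1,   4. ]), 0.61)]
scene wedge [(array([646.7, -19.3,   4.6]), 0.9), (array([ 261.2, -359. ,    1.2]), 0.9), (array([455.8, -96.8,  -2.1]), 0.85), (array([ 570.2, -529.7,    2.5]), 0.56)]
scene bubble_mid [(array([712.7, 294.8,  97.2]), 0.38)]
scene level_mid [(array([698.4, 243.4,  94.8]), 0.6)]
```

View pics/scene3.png

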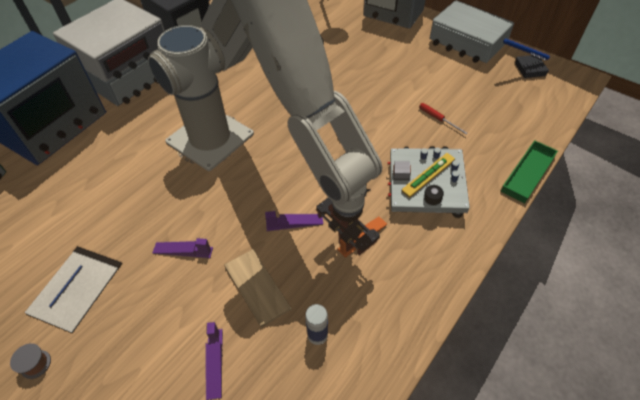

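View pics/top3.png

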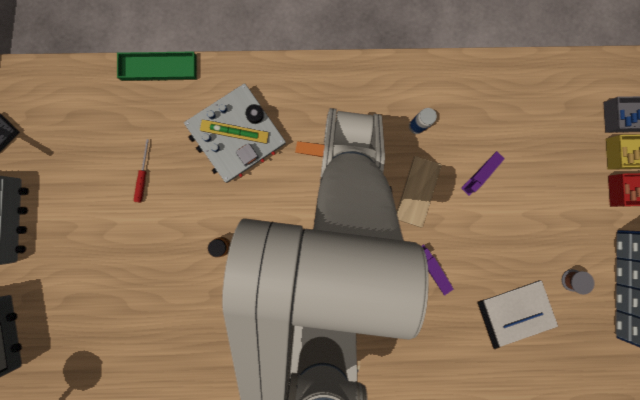

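Request:
{"fn": "apply_moves", "kwargs": {
  "commands": [
    [[0.001, 0, -0.002, 0], [0.001, 0, -0.004, 0], [0.001, 0, -0.005, 0], [0.001, 0, -0.005, 0], [0.001, 0, -0.005, 0]]
  ]
}}

```text
t: 8.88
ee_pos: [633.5, -80.8, 207.7]
orientation: [1.352, 1.11, -1.352]
ft_force: [1.2, -0.1, -0.8]
width: 19.9
```

Request:
{"fn": "apply_moves", "kwargs": {
  "commands": [
    [[0, 0, -0.0005, 0], [0, 0, -0.001, 0], [0, 0, -0.001, 0]]
  ]
}}

```text
t: 9.25
ee_pos: [633.5, -80.8, 206.7]
orientation: [1.352, 1.11, -1.352]
ft_force: [0.0, -1.4, -1.5]
width: 20.2
```

Request:
{"fn": "apply_moves", "kwargs": {
  "commands": [
    [[0, 0, -0.0005, 0], [0, 0, -0.0005, 0], [0, 0, -0.0005, 0]]
  ]
}}

```text
t: 9.62
ee_pos: [633.5, -80.9, 206.6]
orientation: [1.352, 1.11, -1.352]
ft_force: [-1.2, -0.1, 5.6]
width: 19.9
```

Request:
{"fn": "apply_moves", "kwargs": {
  "commands": [
    [[0, 0, -0.0005, 0], [0, 0, -0.0005, 0], [0, 0, -0.0005, 0]]
  ]
}}

```text
t: 10.0
ee_pos: [633.5, -80.8, 206.6]
orientation: [1.352, 1.11, -1.352]
ft_force: [-5.1, 0.5, 9.6]
width: 19.9
```

Request:
{"fn": "apply_moves", "kwargs": {
  "commands": [
    [[0.001, 0.005, 0.0006, 0], [0.002, 0.01, 0.0006, 0], [0.003, 0.015, 0.0006, 0], [0.004, 0.02, 0.0006, 0], [0.005, 0.025, 0.0006, 0], [0.006, 0.03, 0.0006, 0], [0.007, 0.035, 0.0006, 0], [0.008, 0.04, 0.0006, 0]]
  ]
}}

```text
t: 11.0
ee_pos: [641.9, -40.7, 206.6]
orientation: [1.352, 1.109, -1.352]
ft_force: [-1.3, -4.4, 4.4]
width: 19.7
```

Request:
{"fn": "apply_moves", "kwargs": {
  "commands": [
    [[0.0006, 0.003, 0, 0], [0.0012, 0.006, 0, 0], [0.0018, 0.009, 0, 0], [0.0024, 0.012, 0, 0], [0.003, 0.015, 0, 0], [0.003, 0.015, 0, 0]]
  ]
}}

```text
t: 11.75
ee_pos: [644.9, -25.5, 206.7]
orientation: [1.352, 1.109, -1.351]
ft_force: [-0.4, -2.1, 6.3]
width: 19.9
```

Request:
{"fn": "apply_moves", "kwargs": {
  "commands": [
    [[0.0004, 0.002, 0, 0], [0.0008, 0.004, 0, 0], [0.0012, 0.006, 0, 0], [0.0016, 0.008, 0, 0], [0.0016, 0.008, 0, 0]]
  ]
}}

```text
t: 12.38
ee_pos: [646.5, -17.7, 206.6]
orientation: [1.352, 1.109, -1.351]
ft_force: [-0.5, -3.6, 5.7]
width: 19.7
```

Request:
{"fn": "apply_moves", "kwargs": {
  "commands": [
    [[0.0004, 0.002, 0, 0], [0.0008, 0.004, 0, 0], [0.0012, 0.006, 0, 0], [0.0016, 0.008, 0, 0], [0.0016, 0.008, 0, 0]]
  ]
}}

```text
t: 13.0
ee_pos: [648.1, -9.7, 206.7]
orientation: [1.352, 1.109, -1.351]
ft_force: [-0.7, -3.6, 6.0]
width: 20.2
```

```bash
python3 - <<'E'
from h import *
for c in ['scene']:
  d=img(c,c+'4.png')
  cv2.imwrite('pics/s4c.png',cv2.resize(d['color'][130:250,320:490,::-1],None,fx=4.5,fy=4.5,interpolation=2))
  for l in ['bubble_mid','level_mid']:
    print(c,l,[(np.round(r['position'],1),round(r['conf'],2)) for r in models.place_of(c,l)])
E
```

```text
scene bubble_mid [(array([673.4, 112.3,  12.1]), 0.66), (array([709.2, 294.3,  96.9]), 0.47)]
scene level_mid [(array([697.2, 245.3,  95.1]), 0.84)]
```

View pics/s4c.png

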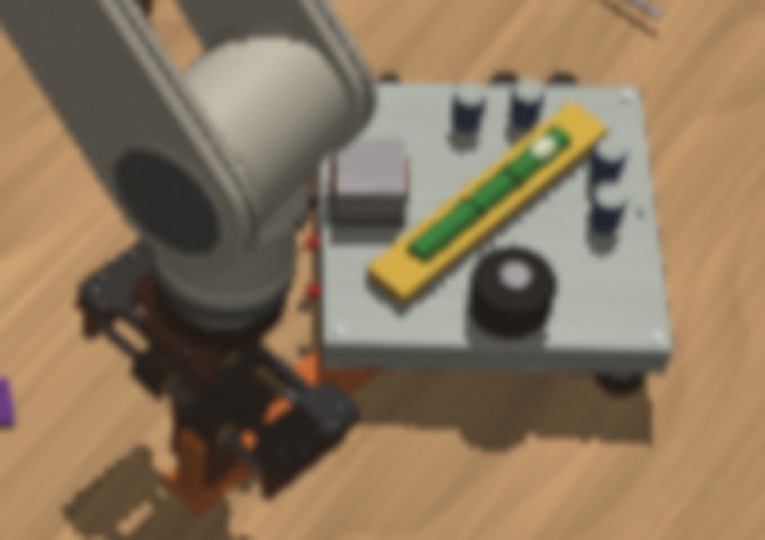

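Request:
{"fn": "apply_moves", "kwargs": {
  "commands": [
    [[0.0002, 0.001, 0, 0], [0.0004, 0.002, 0, 0], [0.0006, 0.003, 0, 0], [0.0008, 0.004, 0, 0], [0.001, 0.005, 0, 0]]
  ]
}}

```text
t: 13.78
ee_pos: [649.0, -4.9, 206.6]
orientation: [1.352, 1.109, -1.352]
ft_force: [-0.9, -5.8, 5.4]
width: 20.2
```

Request:
{"fn": "apply_moves", "kwargs": {
  "commands": [
    [[0.0002, 0.001, 0, 0], [0.0004, 0.002, 0, 0], [0.0006, 0.003, 0, 0], [0.0008, 0.004, 0, 0], [0.001, 0.005, 0, 0]]
  ]
}}

```text
t: 14.4
ee_pos: [650.0, 0.1, 206.6]
orientation: [1.352, 1.109, -1.352]
ft_force: [-1.2, -5.0, 5.5]
width: 19.9
```

Request:
{"fn": "apply_moves", "kwargs": {
  "commands": [
    [[0.0002, 0.001, 0, 0], [0.0004, 0.002, 0, 0], [0.0006, 0.003, 0, 0], [0.0008, 0.004, 0, 0], [0.001, 0.005, 0, 0]]
  ]
}}

```text
t: 15.02
ee_pos: [651.0, 5.1, 206.6]
orientation: [1.352, 1.109, -1.352]
ft_force: [-1.4, -5.2, 7.2]
width: 20.0
```

```bash
cat >> h.py <<'E'
def bub(tag):
    out=[]
    for c in ['scene','top']:
        d=img(c,f'{c}_{tag}.png'); I=d['color']
        p0=np.array([698.3,246.5,95.]); yaw=1.375; u=np.array([np.cos(yaw),np.sin(yaw),0]); w=np.array([-u[1],u[0],0])
        # rectify: 3 px/mm, +-110 along u, +-25 across
        src=np.float32([proj(d,p0+a*u+b*w) for a,b in [(-110,-25),(110,-25),(110,25),(-110,25)]])
        dst=np.float32([[0,150],[660,150],[660,0],[0,0]])
        M=cv2.getPerspectiveTransform(src,dst); out.append(cv2.warpPerspective(I,M,(660,150),flags=cv2.INTER_CUBIC)[:,:,::-1])
    cv2.imwrite(f'pics/b_{tag}.png',np.vstack(out))
    for c in ['scene','top']:
      for l in ['bubble_mid','level_mid']:
        print(c,l,[(np.round(r['position'],1),round(r['conf'],2)) for r in models.place_of(c,l)])
E
python3 -c "
from h import *
bub('5')"
```

```text
scene bubble_mid [(array([712.4, 296.1,  99.4]), 0.45)]
scene level_mid [(array([695.6, 243.7,  94.4]), 0.64), (array([698.7, 249.9,   0.8]), 0.42)]
top bubble_mid [(array([709.7, 290.5,  96. ]), 0.35), (array([588.5, 542.4,  -2.1]), 0.22)]
top level_mid [(array([700.7, 251.1,   1.5]), 0.62)]
```

View pics/b_5.png

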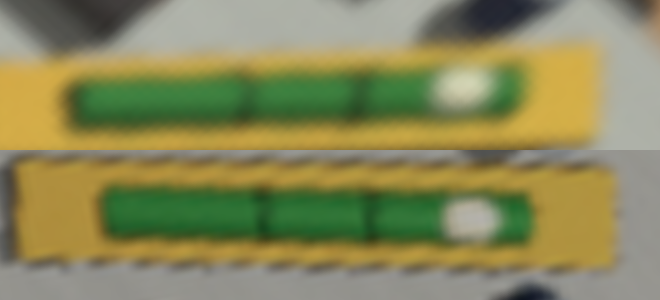

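Request:
{"fn": "apply_moves", "kwargs": {
  "commands": [
    [[0.0002, 0.001, 0, 0], [0.0004, 0.002, 0, 0], [0.0006, 0.003, 0, 0], [0.0008, 0.004, 0, 0], [0.001, 0.005, 0, 0]]
  ]
}}

```text
t: 15.95
ee_pos: [651.5, 8.2, 206.6]
orientation: [1.349, 1.108, -1.354]
ft_force: [-4.2, -19.0, 8.5]
width: 19.6
```

Request:
{"fn": "apply_moves", "kwargs": {
  "commands": [
    [[0.0002, 0.001, 0, 0], [0.0004, 0.002, 0, 0], [0.0006, 0.003, 0, 0], [0.0008, 0.004, 0, 0], [0.001, 0.005, 0, 0]]
  ]
}}

```text
t: 16.58
ee_pos: [652.5, 12.8, 206.6]
orientation: [1.349, 1.108, -1.354]
ft_force: [-3.9, -18.7, 9.0]
width: 19.6
```

```bash
python3 -c "
from h import *
bub('6')"
```

```text
scene bubble_mid [(array([675.9, 112.5,  14.6]), 0.7), (array([709. , 293.7,  94.4]), 0.58)]
scene level_mid [(array([692.6, 244.3,  91.5]), 0.83)]
top bubble_mid [(array([673.6, 112.4,   8.9]), 0.63), (array([709.8, 288.4,  95.6]), 0.42)]
top level_mid [(array([700.5, 248. ,  95.3]), 0.98)]
```

View pics/b_6.png

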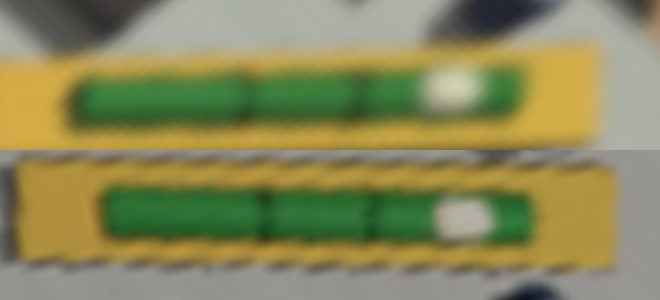

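Request:
{"fn": "apply_moves", "kwargs": {
  "commands": [
    [[0.0002, 0.001, 0, 0], [0.0004, 0.002, 0, 0], [0.0006, 0.003, 0, 0], [0.0008, 0.004, 0, 0], [0.001, 0.005, 0, 0], [0.0012, 0.006, 0, 0], [0.0014, 0.007, 0, 0], [0.0016, 0.008, 0, 0]]
  ]
}}

```text
t: 17.88
ee_pos: [654.1, 20.8, 206.6]
orientation: [1.349, 1.108, -1.354]
ft_force: [-2.4, -17.8, 8.1]
width: 19.6
```

Request:
{"fn": "apply_moves", "kwargs": {
  "commands": [
    [[0.0002, 0.001, 0, 0], [0.0004, 0.002, 0, 0], [0.0006, 0.003, 0, 0], [0.0008, 0.004, 0, 0], [0.001, 0.005, 0, 0], [0.0012, 0.006, 0, 0], [0.0014, 0.007, 0, 0], [0.0016, 0.008, 0, 0]]
  ]
}}

```text
t: 18.88
ee_pos: [655.7, 28.9, 206.6]
orientation: [1.349, 1.108, -1.354]
ft_force: [-3.4, -17.7, 8.0]
width: 20.2
```

```bash
python3 -c "
from h import *
bub('7')"
```

```text
scene bubble_mid [(array([708.8, 276.2,  94.6]), 0.42)]
scene level_mid [(array([695.4, 245. ,  95.8]), 0.61)]
top bubble_mid [(array([705.4, 275.4,  97. ]), 0.6)]
top level_mid [(array([699. , 248.8,  96.4]), 0.58)]
```

View pics/b_7.png

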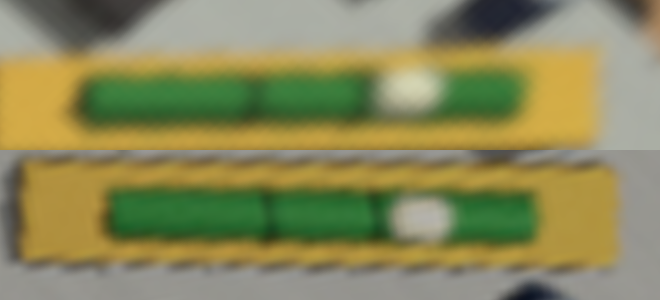

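Request:
{"fn": "apply_moves", "kwargs": {
  "commands": [
    [[0.0002, 0.001, 0, 0], [0.0004, 0.002, 0, 0], [0.0006, 0.003, 0, 0], [0.0008, 0.004, 0, 0], [0.001, 0.005, 0, 0], [0.0012, 0.006, 0, 0], [0.0014, 0.007, 0, 0], [0.0016, 0.008, 0, 0]]
  ]
}}

```text
t: 20.18
ee_pos: [657.3, 36.9, 206.6]
orientation: [1.349, 1.108, -1.354]
ft_force: [-2.6, -17.1, 8.1]
width: 19.9
```

Request:
{"fn": "apply_moves", "kwargs": {
  "commands": [
    [[0.0002, 0.001, 0, 0], [0.0004, 0.002, 0, 0], [0.0006, 0.003, 0, 0], [0.0008, 0.004, 0, 0], [0.001, 0.005, 0, 0], [0.0012, 0.006, 0, 0], [0.0014, 0.007, 0, 0], [0.0016, 0.008, 0, 0]]
  ]
}}

```text
t: 21.18
ee_pos: [659.0, 44.9, 206.6]
orientation: [1.349, 1.108, -1.354]
ft_force: [-4.1, -17.9, 8.8]
width: 19.7
```

Request:
{"fn": "apply_moves", "kwargs": {
  "commands": [
    [[0.0002, 0.001, 0, 0], [0.0004, 0.002, 0, 0], [0.0006, 0.003, 0, 0], [0.0008, 0.004, 0, 0], [0.001, 0.005, 0, 0], [0.0012, 0.006, 0, 0], [0.0014, 0.007, 0, 0], [0.0016, 0.008, 0, 0]]
  ]
}}

```text
t: 22.18
ee_pos: [660.6, 53.0, 206.7]
orientation: [1.349, 1.108, -1.354]
ft_force: [-4.0, -17.2, 9.2]
width: 19.7
```

```bash
python3 -c "
from h import *
bub('8')"
```

```text
scene bubble_mid [(array([ 723.4, -324.1,   -0.8]), 0.65), (array([703.5, 256.7,  92.6]), 0.55)]
scene level_mid [(array([698. , 248.8,  97.6]), 0.69)]
top bubble_mid [(array([701.5, 255.4,  94.7]), 0.35)]
top level_mid [(array([700.7, 250.6,  92.9]), 0.61)]
```

View pics/b_8.png

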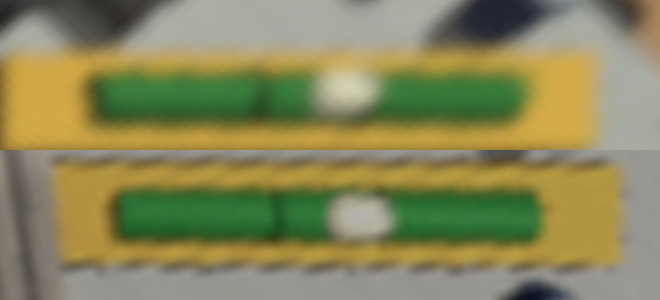

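View pics/scene_8.png

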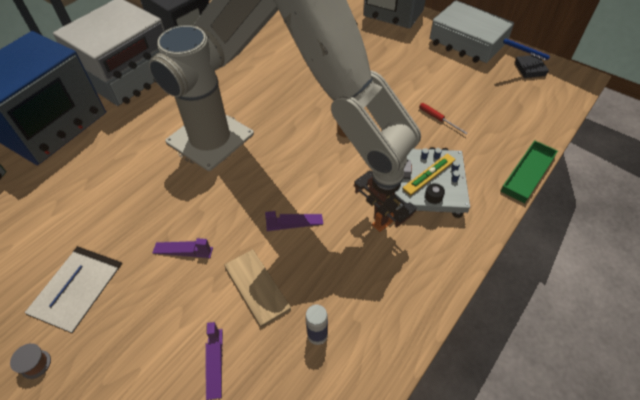

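Request:
{"fn": "apply_moves", "kwargs": {
  "commands": [
    [[0.0002, 0.001, 0, 0], [0.0004, 0.002, 0, 0], [0.0006, 0.003, 0, 0], [0.0008, 0.004, 0, 0], [0.001, 0.005, 0, 0], [0.0012, 0.006, 0, 0], [0.0014, 0.007, 0, 0], [0.0016, 0.008, 0, 0]]
  ]
}}

```text
t: 23.48
ee_pos: [662.2, 61.0, 206.7]
orientation: [1.349, 1.108, -1.354]
ft_force: [-3.0, -16.9, 8.5]
width: 19.9
```

```bash
python3 -c "
from h import *
bub('9')"
```

```text
scene bubble_mid [(array([701.6, 252.1,  90.3]), 0.55)]
scene level_mid [(array([699.2, 252.6,  93.5]), 0.67)]
top bubble_mid [(array([700.2, 250.3,  93. ]), 0.44)]
top level_mid [(array([700.8, 254. ,  93.4]), 0.67)]
```

View pics/b_9.png

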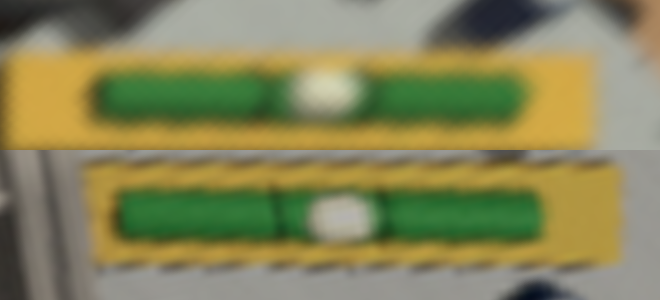

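Request:
{"fn": "apply_moves", "kwargs": {
  "commands": [
    [[0.0002, 0.001, 0, 0], [0.0004, 0.002, 0, 0], [0.0006, 0.003, 0, 0], [0.0006, 0.003, 0, 0], [0.0006, 0.003, 0, 0], [0.0006, 0.003, 0, 0]]
  ]
}}

```text
t: 24.52
ee_pos: [662.8, 64.3, 206.6]
orientation: [1.349, 1.108, -1.354]
ft_force: [-2.6, -14.4, 8.4]
width: 19.9
```

```bash
python3 -c "
from h import *
bub('10')"
```

```text
scene bubble_mid [(array([700.3, 248.3,  92.6]), 0.43)]
scene level_mid [(array([697.9, 250.4,  96.3]), 0.75)]
top bubble_mid [(array([ 721.4, -321.7,   -2. ]), 0.71), (array([697.6, 245.2,  91.4]), 0.56)]
top level_mid [(array([704.7, 252.8,  93.6]), 0.72), (array([700.9, 243.6,  94. ]), 0.66)]
```

View pics/b_10.png

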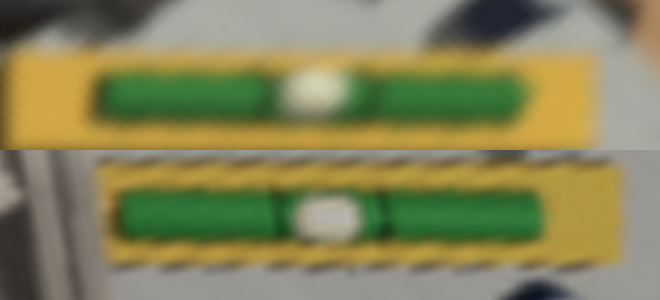

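Request:
{"fn": "apply_moves", "kwargs": {
  "commands": [
    [[-0.0001, -0.0005, 0.0003, 0], [-0.0002, -0.001, 0.0006, 0], [-0.0003, -0.0013, 0.0008, 0], [-0.0003, -0.0013, 0.0008, 0]]
  ]
}}

```text
t: 25.32
ee_pos: [662.7, 64.0, 206.6]
orientation: [1.351, 1.109, -1.353]
ft_force: [1.7, -8.3, 0.8]
width: 19.9
```

```bash
python3 -c "
from h import *
bub('11')"
```

```text
scene bubble_mid [(array([674.9, 123.8,   2.4]), 0.66), (array([700.9, 246.3,  93.1]), 0.53), (array([699. , 250.2,  93.6]), 0.27)]
scene level_mid [(array([695.4, 249.2,  92.7]), 0.89)]
top bubble_mid [(array([699.4, 245.3,  96.5]), 0.61), (array([697.6, 250.2,  23.3]), 0.51)]
top level_mid [(array([699. , 252.7,  94.1]), 0.71)]
```

View pics/b_11.png

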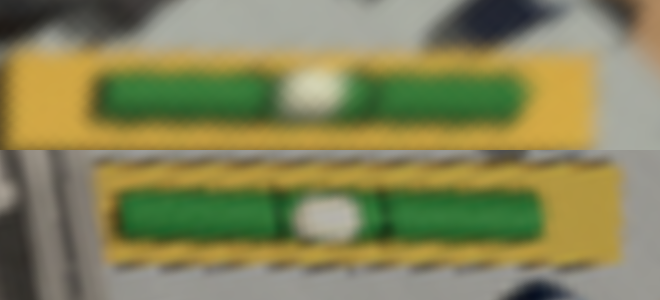

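Bubble unchanged (about −1 mm), force relieved. Release.

Request:
{"fn": "apply_moves", "kwargs": {
  "commands": [
    [[0, 0, 0, 0], [0, 0, 0, 0], [0, 0, 0, 0], [0, 0, 0, 0], [0, 0, 0, 0], [0, 0, 0, 0]]
  ],
  "gripper": 0.06
}}

```text
t: 26.38
ee_pos: [662.6, 64.9, 207.1]
orientation: [1.352, 1.11, -1.352]
ft_force: [0.1, 0.1, 0.8]
width: 60.1
```

```bash
python3 -c "
from h import *
bub('12');img('wrist','w12.png')"
```

```text
scene bubble_mid [(array([698.1, 247.9,  94.1]), 0.4)]
scene level_mid [(array([697.1, 249.8,  95.9]), 0.77), (array([ 720.8, -325.4,    1.2]), 0.31)]
top bubble_mid [(array([698.1, 249.6,  22.1]), 0.59), (array([699.6, 245. ,  93.9]), 0.4)]
top level_mid [(array([697.5, 251.9,  93.8]), 0.77)]
```

View pics/b_12.png

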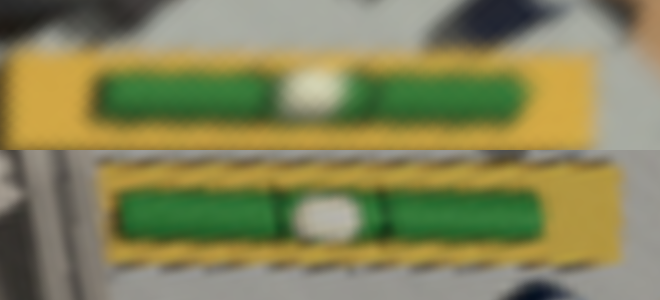

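View pics/w12.png

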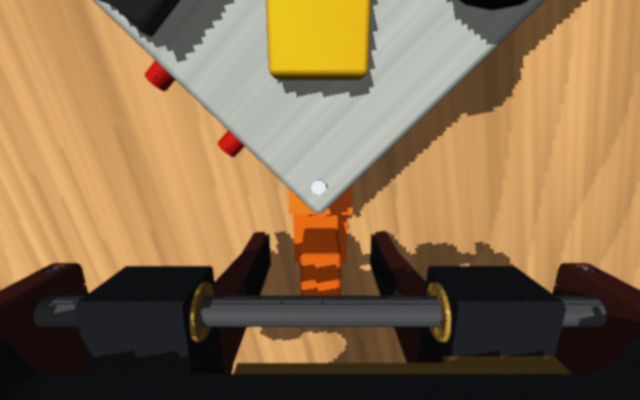

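Request:
{"fn": "apply_moves", "kwargs": {
  "commands": [
    [[0, 0, 0.015, 0], [0, 0, 0.04, 0], [0, 0, 0.075, 0], [0, 0, 0.11, 0], [0, 0, 0.15, 0], [0, 0.04, 0.15, 0], [0, 0.08, 0.15, 0], [0, 0.08, 0.15, 0]]
  ]
}}

```text
t: 27.72
ee_pos: [662.4, 147.2, 358.4]
orientation: [1.351, 1.111, -1.348]
ft_force: [-0.0, -0.4, 0.1]
width: 60.1
```

Request:
{"fn": "apply_moves", "kwargs": {
  "commands": [
    [[0.005, 0.02, 0, 0], [0.01, 0.05, 0, 0], [0.01, 0.05, 0, 0]]
  ]
}}

```text
t: 28.1
ee_pos: [673.0, 196.3, 357.2]
orientation: [1.352, 1.111, -1.35]
ft_force: [0.7, -1.1, 0.3]
width: 60.0
```

```bash
python3 -c "
from h import *
img('wrist','w13.png')
for l in ['bubble_mid','level_mid']:
    print(l,[(np.round(r['position'],1),round(r['conf'],2)) for r in models.place_of('wrist',l)])"
```

```text
bubble_mid [(array([698.1, 246.4,  88. ]), 0.81)]
level_mid [(array([700.9, 250.3,  93. ]), 0.93)]
```

View pics/w13.png

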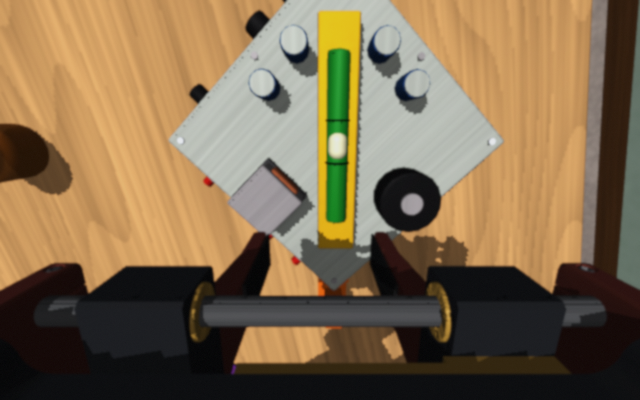

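```bash
python3 -c "
from h import *
I=cv2.imread('pics/w13.png')
cv2.imwrite('pics/w13c.png',cv2.resize(I[100:185,310:370],None,fx=7,fy=7,interpolation=2))
I=I.astype(int)
for v in range(112,172): print(v,I[v,333:343].mean(0).round().astype(int).tolist(),end='  ')"
```

```text
112 [44, 140, 32]  113 [44, 141, 33]  114 [44, 140, 32]  115 [44, 140, 32]  116 [44, 140, 32]  117 [43, 138, 32]  118 [39, 126, 28]  119 [29, 95, 22]  120 [22, 71, 17]  121 [28, 92, 21]  122 [37, 120, 27]  123 [41, 132, 30]  124 [42, 137, 31]  125 [42, 139, 31]  126 [42, 138, 31]  127 [42, 139, 31]  128 [42, 138, 31]  129 [42, 138, 31]  130 [42, 138, 32]  131 [48, 141, 43]  132 [79, 155, 90]  133 [129, 184, 156]  134 [169, 211, 202]  135 [190, 223, 222]  136 [200, 228, 226]  137 [206, 229, 228]  138 [210, 229, 228]  139 [210, 229, 228]  140 [208, 229, 228]  141 [205, 229, 227]  142 [203, 228, 227]  143 [202, 228, 227]  144 [202, 228, 227]  145 [202, 228, 227]  146 [202, 228, 227]  147 [201, 228, 227]  148 [201, 228, 227]  149 [201, 227, 227]  150 [200, 227, 227]  151 [198, 226, 226]  152 [192, 224, 224]  153 [184, 219, 221]  154 [173, 209, 212]  155 [159, 195, 198]  156 [142, 176, 178]  157 [118, 156, 149]  158 [87, 138, 108]  159 [58, 131, 63]  160 [42, 130, 36]  161 [36, 122, 26]  162 [28, 96, 20]  163 [18, 63, 13]  164 [19, 62, 14]  165 [26, 94, 19]  166 [34, 119, 24]  167 [37, 128, 26]  168 [37, 130, 26]  169 [37, 130, 27]  170 [37, 130, 26]  171 [37, 129, 26]
```

View pics/w13c.png

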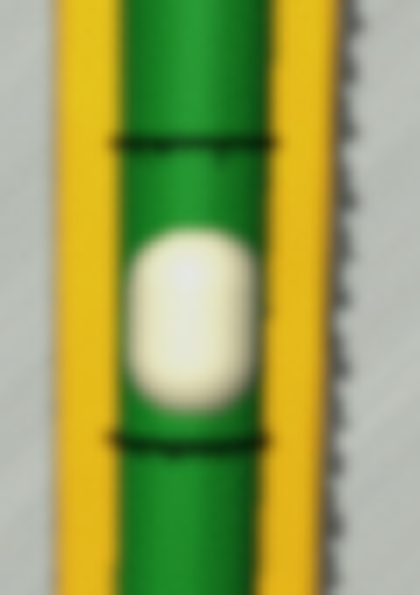

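Request:
{"fn": "apply_moves", "kwargs": {
  "commands": [
    [[0.007, 0.035, 0, 0], [0.007, 0.035, 0, 0], [0.007, 0.035, 0, 0]]
  ]
}}

```text
t: 28.62
ee_pos: [679.5, 228.9, 356.9]
orientation: [1.352, 1.11, -1.353]
ft_force: [-0.4, 0.0, -0.9]
width: 60.4
```

```bash
python3 -c "
from h import *
d=img('wrist','w14.png');print(-d['R'].T@d['t'])
I=d['color'][:,:,::-1].astype(int); u0,v0=proj(d,[699,249,93]);print(u0,v0)
u=int(round(u0)); v0=int(v0)
for v in range(v0-40,v0+40): print(v,I[v,u-5:u+5].mean(0).round().astype(int)[1:].tolist(),end=' ')
cv2.imwrite('pics/w14c.png',cv2.resize(d['color'][v0-50:v0+50,u-40:u+40,::-1],None,fx=6,fy=6,interpolation=2))
for l in ['bubble_mid','level_mid']:
    print(l,[(np.round(r['position'],1),round(r['conf'],2)) for r in models.place_of('wrist',l)])"
```

```text
[694.52110727 300.7902606  338.02114219]
337.5014195178978 183.10455470355402
143 [137, 30] 144 [137, 30] 145 [136, 29] 146 [136, 29] 147 [136, 29] 148 [136, 30] 149 [135, 29] 150 [135, 29] 151 [135, 30] 152 [135, 29] 153 [135, 29] 154 [135, 29] 155 [136, 30] 156 [135, 29] 157 [133, 28] 158 [122, 26] 159 [93, 20] 160 [63, 14] 161 [75, 16] 162 [106, 23] 163 [126, 26] 164 [132, 28] 165 [133, 28] 166 [133, 27] 167 [133, 28] 168 [133, 28] 169 [133, 28] 170 [134, 34] 171 [143, 66] 172 [168, 126] 173 [198, 182] 174 [217, 213] 175 [224, 223] 176 [227, 226] 177 [227, 226] 178 [228, 226] 179 [227, 226] 180 [227, 226] 181 [226, 225] 182 [226, 225] 183 [226, 225] 184 [226, 225] 185 [226, 225] 186 [226, 225] 187 [226, 225] 188 [225, 225] 189 [225, 224] 190 [223, 223] 191 [219, 220] 192 [210, 212] 193 [196, 199] 194 [176, 176] 195 [154, 143] 196 [136, 97] 197 [128, 54] 198 [123, 29] 199 [107, 21] 200 [76, 15] 201 [58, 11] 202 [82, 15] 203 [110, 21] 204 [123, 24] 205 [126, 24] 206 [126, 24] 207 [126, 25] 208 [126, 24] 209 [126, 24] 210 [125, 24] 211 [125, 24] 212 [124, 24] 213 [124, 24] 214 [124, 24] 215 [123, 24] 216 [123, 24] 217 [124, 24] 218 [123, 23] 219 [123, 23] 220 [122, 23] 221 [122, 23] 222 [122, 23] bubble_mid [(array([696.2, 247.8,  90.9]), 0.9), (array([699.9, 248.9,   1.9]), 0.74)]
level_mid [(array([695.2, 251.1,  90.1]), 0.92)]
```

View pics/w14c.png

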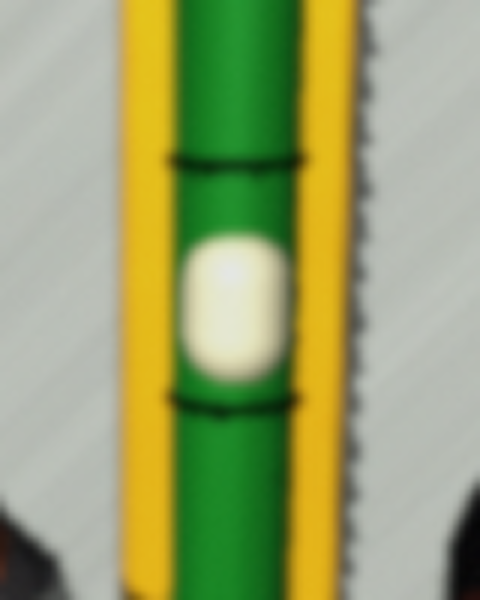

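```bash
python3 -c "
from h import *
bub('end'); print(readout.get_obs()['ft_force']); print(workorder.close_job())"
```

```text
scene bubble_mid [(array([ 723.2, -322.2,   -0. ]), 0.58), (array([701.4, 248.9,  94.7]), 0.5)]
scene level_mid [(array([698.1, 248.9,  94.2]), 0.72), (array([673.8, 109.5,  23.6]), 0.64)]
top bubble_mid []
top level_mid [(array([698.9, 253.9,  93.5]), 0.54)]
[ 0.52295006 -0.05990179  0.052978  ]
the job is handed in; nothing more can be done
None
```

View pics/b_end.png

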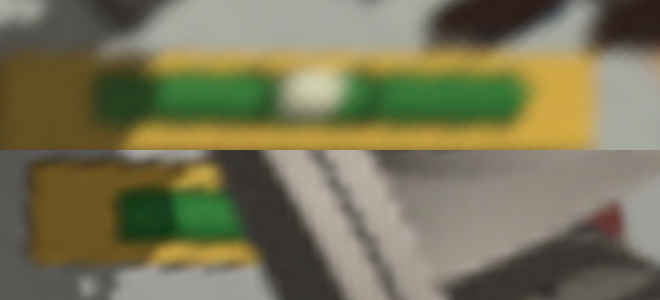

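I gripped the orange wedge by its upright grip, set it flat on the bench and pushed it slowly under the brass foot until the bubble came between the lines. I then eased off, let go, lifted clear and handed the job in at about 29 s of the 64 s allowed. No verdict is reported, so success is judged only from my own checks:

- **Bubble:** it lies wholly between the two lines. The cameras disagree slightly on where: the wrist camera from above gives about -2.8 mm, while the slanted scene and top views give about -1 mm. Both are inside ±5.5 mm. It did not move when I let go. In the last pictures the scene camera still shows it between the lines; the arm hid it from the top camera.
- **Forces:** the wrist force while pushing read about 17–19 N horizontally, which includes friction on the bench. The force between wedge and foot is not measured directly. After release the wrist read under 1 N.
- **Wedge after release:** I did not measure its tilt or height again once it was free. I relied on it having been pressed flat on the bench while I pushed.
- **Other objects:** the arm stayed well clear of the can, the jar and the screwdriver. I did not measure their positions again at the end.

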